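# Steady the rocking weld-jig plate

## Robot

A 6-joint arm with a two-finger parallel gripper is mounted at the origin on the work surface. World frame = base frame: x ahead of the robot, y to its left, z up, the work surface at z = 0. Lengths are in m, angles in degrees, forces in N, time in s.
With the tool pointing down it reaches from about 0.4 to 0.825 m from the base axis. Payload 7 kg.
Tool frame: the origin (TCP) lies on the centre line of the jaws, within the pads' length; the fingertips stand 22 mm ahead of it and the grasp point (between the pads) lies 3 mm ahead of it; z points along the fingers, y is the line along which they close (so a half turn about z gives the same grasp; the last joint's range is limited). The gripper opens to 88 mm and grips with 3 to 60 N. Pads are 19 mm wide; open, the fingers measure 130 mm over their backs; the gripper's body (78 mm by 193 mm) begins 47 mm behind the grasp point.
Start: joints at [84.803, 20.546, 0.682, 0, -70.136, -16.507], TCP at [0.25, 0.627, 0.249] pointing down, gripper open.
Joint ranges: [-176.03, 176.03], [-82.01, 121.73], [-58.28, 71.71], [-173.87, 95.51], [-174.79, -0.11], [-173.66, 173.66]. Speed limits (degrees/s): [136.94, 136.94, 172.46, 180, 180, 180].

## Interface

Orientations are given as [roll, pitch, yaw] about the fixed x, y, z axes, in that order (R = Rz(yaw) Ry(pitch) Rx(roll)).
In Python, from plant import get_state, cams, r gives the robot as it stands.
- The arm moves only by the tool apply_moves, never from a script. Its argument "targets" is a list of rows, each an object with "dp": the shift along the world's x, y, z in m, a list of three; "yaw": the turn about the world's z in degrees. In form: [{"dp": [x, y, z], "yaw": yaw}, ...]. A call has 1 to 20 rows; each row is the pose to reach, as a shift and turn from the pose commanded when the call began; what a row does not reach only later rows make up. A row lasts 1/12 s, in which the tool goes at most 41.7 mm and 7.16 degrees, less where a joint would pass 70% of its speed; a pose out of reach is approached as far as the arm can. A call with a gripper value outside its range is refused whole. "grip" is the gripper command: -1 is fully open, 1 is shut, values between are in proportion, set as the call begins (left out, the last holds). The fingers move at their own pace and stop on an object; "squeeze" is the grip in N (left out, the last holds). Time passes only in rows, so rows that repeat a pose let the fingers close. It gives the time, the measured TCP pose, the force, the opening and the grip force at its end, in the units of the state.
- get_state(): the state, without advancing time (a new reading comes with each control period).
- cams.capture(name): name is "scene" or "top"; returns a dict with "image" (480x640x3 uint8, red, green, blue), "range_z" (480x640 float32, m along the optical axis (not along the pixel's ray), 0 where there is no reading), "fx", "fy", "cx", "cy" (pixels), "k1" (the pictures are not rectified: a ray, as slopes to the right and down, at radius r is drawn at 1 + k1 r^2 times it, then the intrinsics apply), "R" (3x3) and "t" (3): a world point X has camera coordinates R X + t. Camera axes: x right, y down, z forward; pixel columns grow to the right and rows downward; lengths in m; the calibration is good to about 2 mm. A picture is of the moment at which its call begins.
- r.close_job(): hands the job in; it is judged then, once.
The state is a dict: "time_s": time; "joints": joint angles; "qd": joint speeds; "joint_torque": joint torques, N m; "tcp_pos": TCP position; "eef_rot": TCP orientation; "contact_force": force on the tool from outside, world axes, zero at the start; "moment": the same for the moment, N m; "gripper_width": finger opening in m; "gripper_force": force on a finger pad.
Only numpy, scipy, OpenCV 4.12 (cv2) and the standard library are available. Lean on these libraries where they do the work, as an engineer would, in place of code of your own. Each camera call takes 0.05 s, during which the arm holds its last target. There are 200 camera calls.

## Task

The weld jig's plate rocks on its bed. With the closed fingertips press down on its corner lugs, one after another, until you find the corner that gives, then press the raised shim tongue that belongs to that corner down flat and move clear. Leave the other three shims standing, do not lift or shift the plate, and leave the electrode, bin and wrench where they are.

Things in the scene. Friction and masses are not known exactly. Their poses are not given: they have to be found in the camera images.
- bed: dark steel jig bed, 260 x 325 mm, 12 mm thick, fixed to the bench. Origin on the bench plane, under the centre of the jig plate; its z is up, its x and y run along the plate's short and long sides. Every shim's tongue points towards the bed's -y. The bed is turned up to 15 degrees either way.
- plate: loose aluminium jig plate, about 1.1 kg, 12 mm thick: body 100 (x) by 200 mm (y) with a lug at each corner, 40 mm wide (y), reaching 110 mm from the middle in x; the nest in its middle stands 26 mm above its top. Origin: centre of its underside, 32 mm above the bench, axes as the bed's. It lies on four feet that look alike; six low pins leave it 1.5 mm of play. Three feet are solid, one gives.
- lug_a (a point): press point of corner a (bed -x, -y): centre of the lug's 40 x 40 mm top face with the plate level, 44 mm above the bench (fixed to the bed, does not dip). A corner on a solid foot stays put; at the rocking one about 3 N drops the lug 5 mm, tilting the plate 0.04 rad, and it comes up when let go. Which corner rocks changes and cannot be seen.
- lug_b (a point): press point of corner b (bed +x, -y): centre of the lug's 40 x 40 mm top face with the plate level, 44 mm above the bench (fixed to the bed, does not dip). A corner on a solid foot stays put; at the rocking one about 3 N drops the lug 5 mm, tilting the plate 0.04 rad, and it comes up when let go. Which corner rocks changes and cannot be seen.
- lug_c (a point): press point of corner c (bed -x, +y): centre of the lug's 40 x 40 mm top face with the plate level, 44 mm above the bench (fixed to the bed, does not dip). A corner on a solid foot stays put; at the rocking one about 3 N drops the lug 5 mm, tilting the plate 0.04 rad, and it comes up when let go. Which corner rocks changes and cannot be seen.
- lug_d (a point): press point of corner d (bed +x, +y): centre of the lug's 40 x 40 mm top face with the plate level, 44 mm above the bench (fixed to the bed, does not dip). A corner on a solid foot stays put; at the rocking one about 3 N drops the lug 5 mm, tilting the plate 0.04 rad, and it comes up when let go. Which corner rocks changes and cannot be seen.
- shim_a (a joint): angle (rad) of corner a's shim, a steel strip 24 mm wide and 4 mm thick, hinged like a see-saw beside the lug: 0 to 0.08 at first (tongue up at about 34 degrees), 0.6 flat (level, at its stop). Stiff: about 7 N on the tongue moves it, and it stays where left. Flat, its inner end fills the gap under the lug and bears about 15 N pressed there.
- shim_b (a joint): angle (rad) of corner b's shim, a steel strip 24 mm wide and 4 mm thick, hinged like a see-saw beside the lug: 0 to 0.08 at first (tongue up at about 34 degrees), 0.6 flat (level, at its stop). Stiff: about 7 N on the tongue moves it, and it stays where left. Flat, its inner end fills the gap under the lug and bears about 15 N pressed there.
- shim_c (a joint): angle (rad) of corner c's shim, a steel strip 24 mm wide and 4 mm thick, hinged like a see-saw beside the lug: 0 to 0.08 at first (tongue up at about 34 degrees), 0.6 flat (level, at its stop). Stiff: about 7 N on the tongue moves it, and it stays where left. Flat, its inner end fills the gap under the lug and bears about 15 N pressed there.
- shim_d (a joint): angle (rad) of corner d's shim, a steel strip 24 mm wide and 4 mm thick, hinged like a see-saw beside the lug: 0 to 0.08 at first (tongue up at about 34 degrees), 0.6 flat (level, at its stop). Stiff: about 7 N on the tongue moves it, and it stays where left. Flat, its inner end fills the gap under the lug and bears about 15 N pressed there.
- tongue_a (a point): point in the tongue of corner a's shim, mid-width and mid-thickness, 50 mm from the hinge; the tongue is 60 mm long. The hinge axis runs along the bed's x, 29.7 mm above the bench, 32 mm from lug_a towards the bed's -y. The tip stands about 65 mm above the bench at first; flat, the upper face is 31.7 mm above the bench.
- tongue_b (a point): point in the tongue of corner b's shim, mid-width and mid-thickness, 50 mm from the hinge; the tongue is 60 mm long. The hinge axis runs along the bed's x, 29.7 mm above the bench, 32 mm from lug_b towards the bed's -y. The tip stands about 65 mm above the bench at first; flat, the upper face is 31.7 mm above the bench.
- tongue_c (a point): point in the tongue of corner c's shim, mid-width and mid-thickness, 50 mm from the hinge; the tongue is 60 mm long. The hinge axis runs along the bed's x, 29.7 mm above the bench, 32 mm from lug_c towards the bed's -y. The tip stands about 65 mm above the bench at first; flat, the upper face is 31.7 mm above the bench.
- tongue_d (a point): point in the tongue of corner d's shim, mid-width and mid-thickness, 50 mm from the hinge; the tongue is 60 mm long. The hinge axis runs along the bed's x, 29.7 mm above the bench, 32 mm from lug_d towards the bed's -y. The tip stands about 65 mm above the bench at first; flat, the upper face is 31.7 mm above the bench.
- pad_a (a joint): how far (m) the hidden pad in the foot under corner a has been pushed down: 0 at the start at every corner; once the rocking corner has been pressed fully down its pad reads 0.004 to 0.005 and stays there for good, though the plate comes up again. Pads of solid corners stay under 0.001.
- pad_b (a joint): how far (m) the hidden pad in the foot under corner b has been pushed down: 0 at the start at every corner; once the rocking corner has been pressed fully down its pad reads 0.004 to 0.005 and stays there for good, though the plate comes up again. Pads of solid corners stay under 0.001.
- pad_c (a joint): how far (m) the hidden pad in the foot under corner c has been pushed down: 0 at the start at every corner; once the rocking corner has been pressed fully down its pad reads 0.004 to 0.005 and stays there for good, though the plate comes up again. Pads of solid corners stay under 0.001.
- pad_d (a joint): how far (m) the hidden pad in the foot under corner d has been pushed down: 0 at the start at every corner; once the rocking corner has been pressed fully down its pad reads 0.004 to 0.005 and stays there for good, though the plate comes up again. Pads of solid corners stay under 0.001.
- electrode: bystander: loose copper electrode, 22 mm across, 50 mm tall, standing on the bed between the tongues; origin at its foot
- bin: bystander: loose black open parts bin, 110 x 150 x 50 mm, on the bench beyond the bed's +y end; origin under its centre
- wrench: bystander: loose steel wrench, 160 mm long, lying on the bench on the bed's +x side

How it is judged:
By the outcome, as a careful person would: the job done as asked, in the order asked, and still so for the second after the job is handed in, with the robot touching nothing.
It also fails if it takes over 58 s, if anything falls off the work surface, if the arm or the gripper's body presses on something with over 40 N, if the wrist force passes 120 N, or if a joint passes its speed limit or range.

## Working session

There is one attempt and no reset: what is moved stays moved. The work goes in short steps, Python scripts to look and compute and a tool call to move; the robot and the scene stay as the last step left them, time stands still between calls to the robot, and variables do not carry over. Pictures are saved under pics/ and viewed, at most 10 in all, crops included, and the job is handed in when it is done.

Besides the shell and the picture viewer there is one more tool, called after "Request:" as name([rows], argument=value, ...), one row to a line, values as JSON. apply_moves: Moves the arm, as the interface text tells. Its arguments: {"type":"object","properties":{"targets":{"type":"array","items":{"type":"object","properties":{"dp":{"type":"array","items":{"type":"number"}},"yaw":{"type":"number"}}}},"grip":{"type":"number"},"squeeze":{"type":"number"}},"required":["targets"]}

```bash
mkdir -p pics; ls
python3 - <<'E'
from plant import get_state,cams,r
import cv2,numpy as np
print(get_state())
for n in("scene","top"):
    c=cams.capture(n); cv2.imwrite(f"pics/{n}0.png",c["image"][:,:,::-1]); np.savez(f"{n}0.npz",**c)
    print(n,{k:np.round(c[k],4).tolist() for k in("fx","fy","cx","cy","k1","R","t")})
E
```

```text
pics
{'time_s': 0.0, 'joints': array([ 8.48041424e+01,  2.05917510e+01,  6.33425833e-01, -1.96813482e-02,
       -7.01352772e+01, -1.65067356e+01]), 'qd': array([ 0.01003574,  0.04936529, -0.01024127, -0.08408253, -0.09062604,
       -0.02556367]), 'joint_torque': array([-5.84591580e-04, -5.82714915e+01,  2.93070155e+01,  6.99751407e+00,
        7.01569792e-03, -1.58627681e-04]), 'tcp_pos': array([0.24946642, 0.62672285, 0.24761782]), 'eef_rot': array([ 1.79904998e+02, -8.85846988e-03, -2.17092888e+01]), 'contact_force': array([-0.15105791, -0.6458857 ,  1.03101165]), 'moment': array([ 0.0262972 , -0.01404063,  0.00849366]), 'gripper_force': 0.0, 'gripper_width': 0.08761648384982061}
scene {'fx': 469.7085, 'fy': 469.7085, 'cx': 318.9551, 'cy': 242.8487, 'k1': -0.1189, 'R': [[0.3516, 0.9361, 0.0103], [0.5168, -0.1849, -0.8359], [-0.7806, 0.2992, -0.5488]], 't': [-0.3162, -0.2265, 1.1199]}
top {'fx': 496.8026, 'fy': 496.8026, 'cx': 314.8124, 'cy': 235.5054, 'k1': 0.0106, 'R': [[-0.0282, -0.9996, 0.0085], [-0.9931, 0.0271, -0.1138], [0.1135, -0.0116, -0.9935]], 't': [0.121, 0.611, 0.7514]}
```

View pics/top0.png

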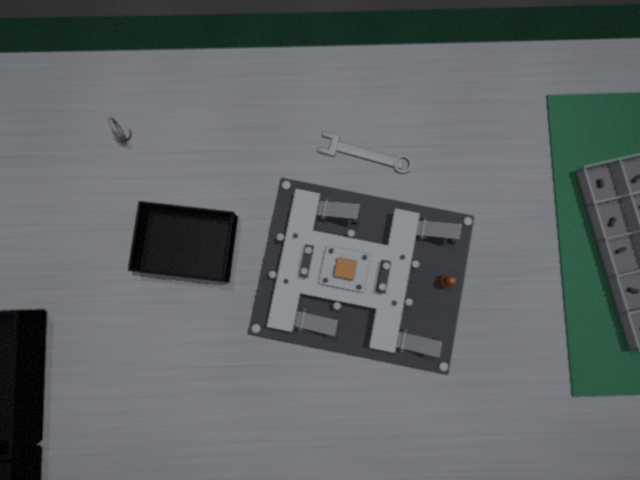

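View pics/scene0.png

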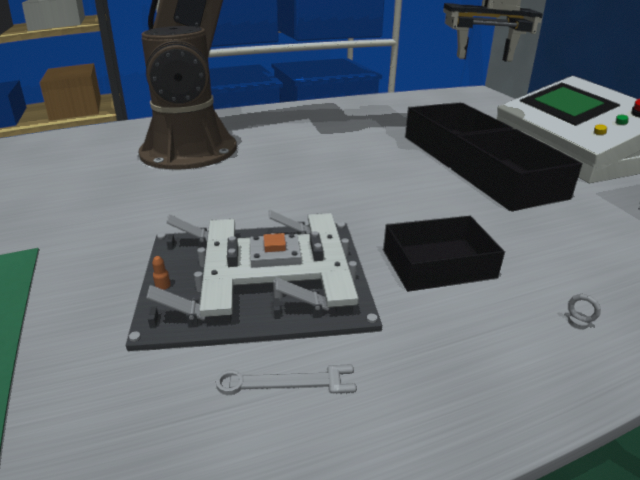

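The top view shows the plate H: the left bar spans (307,193) to (283,328), the right bar (405,212) to (383,350). The tongues point right, the electrode is at (447,281), the bin is on the left and the wrench above. I'll enlarge both views to get the corners.

Run:
```python
import cv2
a=cv2.imread("pics/top0.png")[170:380,240:480]; cv2.imwrite("pics/topc.png",cv2.convertScaleAbs(cv2.resize(a,None,fx=2.85,fy=2.85,interpolation=cv2.INTER_CUBIC)*1.0,alpha=1.3))
a=cv2.imread("pics/scene0.png")[200:355,120:390]; cv2.imwrite("pics/scenec.png",cv2.resize(a,None,fx=2.9,fy=2.9,interpolation=cv2.INTER_CUBIC))
```

```text
(no output)
```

View pics/topc.png

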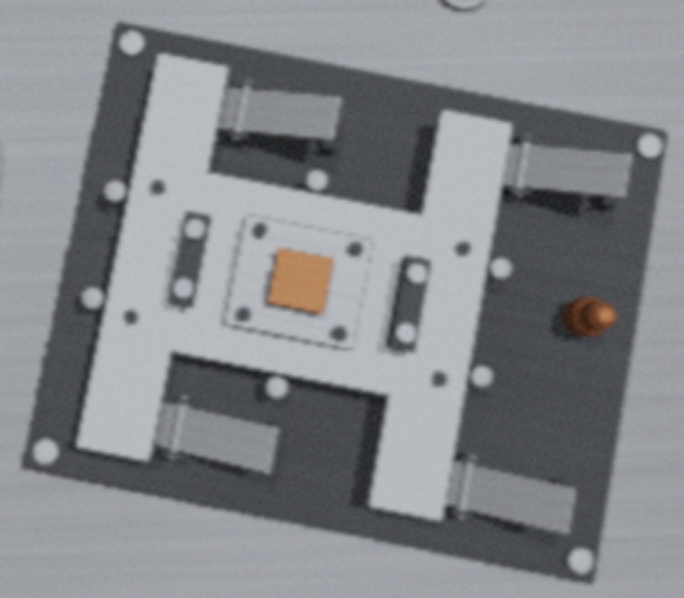

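View pics/scenec.png

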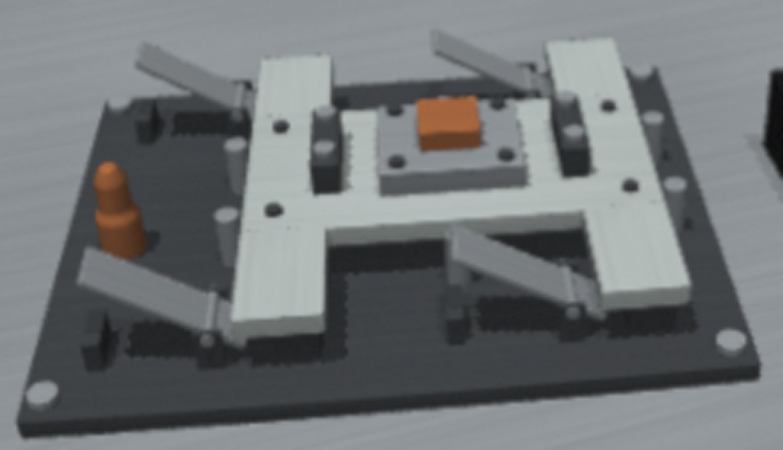

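The crops show all eight bar corners in both views (top crop d-corner (158,54), a-corner (443,520)). All four tongues are raised, and the electrode is clear of them. I'll triangulate now.

```bash
cat > h.py <<'E'
import numpy as np
from scipy.optimize import least_squares
C={n:dict(np.load(f"{n}0.npz")) for n in("top","scene")}
def proj(n,X):
    c=C[n]; p=np.atleast_2d(X)@c["R"].T+c["t"]; s=p[:,:2]/p[:,2:]; s=s*(1+c["k1"]*(s**2).sum(1,keepdims=True))
    return s*[c["fx"],c["fy"]]+[c["cx"],c["cy"]]
def tri(pt,ps):
    return least_squares(lambda X:np.r_[(proj("top",X)-pt)[0],(proj("scene",X)-ps)[0]],[.5,0,.04]).x
T=lambda a:(np.array(a)+.5)/2.85-.5+[240,170]
S=lambda a:(np.array(a)+.5)/2.9-.5+[120,200]
E
python3 - <<'E'
from h import *
np.set_printoptions(precision=4,suppress=True)
L=np.array([(.11,.1),(.11,.06),(-.11,.1),(-.11,.06),(.11,-.06),(.11,-.1),(-.11,-.06),(-.11,-.1)])
t=T([(158,54),(229,67),(77,447),(150,461),(441,110),(512,124),(369,506),(443,520)])
s=S([(688,290),(607,294),(615,39),(547,42),(325,317),(233,320),(331,57),(261,58)])
P=np.array([tri(a,b) for a,b in zip(t,s)]);print(P)
def W(v,L): c,q=np.cos(v[3]),np.sin(v[3]); return np.c_[L@[c,-q]+v[0],L@[q,c]+v[1],np.full(len(L),v[2])]
f=lambda v:np.r_[(proj("top",W(v,L))-t).ravel(),(proj("scene",W(v,L))-s).ravel()]
o=least_squares(f,[.5,0,.044,-.15]);v=o.x;print(v,np.degrees(v[3]),np.sqrt(np.mean(o.fun**2)));print(o.fun.reshape(-1,2))
o2=least_squares(lambda u:(proj("top",W([u[0],u[1],.044,u[2]],L))-t).ravel(),[.5,0,-.15]);print("top only",o2.x)
o3=least_squares(lambda u:(proj("scene",W([u[0],u[1],.044,u[2]],L))-s).ravel(),[.5,0,-.15]);print("scene only",o3.x)
for k,(x,y) in dict(a=(-.09,-.08),b=(.09,-.08),c=(-.09,.08),d=(.09,.08)).items():
    print(k,W(v,np.array([(x,y)]))[0],"tongue50 start",W(v,np.array([(x,y-.032-.05*np.cos(.6))]))[0],"flat",W(v,np.array([(x,y-.082)]))[0])
# tongue tip checks
for k,(a,b) in dict(b=((628.5,174),(83,266)),).items(): print("tip",k,tri(T(a),S(b)), W(v,np.array([(.09,-.112-.06*np.cos(.6))])))
for k,q in dict(a=(573.5,510),b=(628.5,174),c=(275.5,451),d=(338.5,118)).items():
    x={'a':-.09,'b':.09,'c':-.09,'d':.09}[k]; y={'a':-.08,'b':-.08,'c':.08,'d':.08}[k]
    w=W(v,np.array([(x,y-.032-.06*np.cos(.58))]));w[:,2]=.065; print(k,proj("top",w)-T(q))
print("electrode",tri(T((608,315)),S((108,165))))
E
```

```text
[[ 0.6888  0.1317  0.0387]
 [ 0.6809  0.0946  0.0408]
 [ 0.4749  0.1817  0.0416]
 [ 0.4665  0.1429  0.0425]
 [ 0.6533 -0.0237  0.0396]
 [ 0.6442 -0.0619  0.0415]
 [ 0.439   0.0251  0.0407]
 [ 0.431  -0.0134  0.0433]]
[ 0.5597  0.0596  0.041  -0.2253] -12.910193681744442 0.5866145201588838
[[ 0.3916 -0.2392]
 [ 0.2348  0.1059]
 [ 0.0894  0.0053]
 [ 0.0289  0.2586]
 [ 0.344  -0.2313]
 [ 0.3536 -0.2136]
 [ 0.0818  0.0483]
 [-0.158   0.3599]
 [ 1.6517 -1.2811]
 [-1.3493 -0.141 ]
 [-0.0064  0.3378]
 [-0.4497  0.691 ]
 [ 0.4165 -0.6847]
 [-0.2389  0.6485]
 [ 0.9029 -0.1229]
 [ 0.3311  1.0436]]
top only [ 0.5597  0.0601 -0.2241]
scene only [ 0.5634  0.0585 -0.2264]
a [0.4541 0.0018 0.041 ] tongue50 start [ 0.4378 -0.0697  0.041 ] flat [ 0.4358 -0.0782  0.041 ]
b [ 0.6296 -0.0385  0.041 ] tongue50 start [ 0.6132 -0.1099  0.041 ] flat [ 0.6113 -0.1184  0.041 ]
c [0.4899 0.1577 0.041 ] tongue50 start [0.4735 0.0863 0.041 ] flat [0.4716 0.0778 0.041 ]
d [0.6653 0.1175 0.041 ] tongue50 start [0.649  0.0461 0.041 ] flat [0.647  0.0376 0.041 ]
tip b [ 0.6122 -0.1187  0.0617] [[ 0.6114 -0.1179  0.041 ]]
a [[0.4592 0.697 ]]
b [[0.8554 0.4019]]
c [[-0.9304 -0.0708]]
d [[-0.5418 -0.3898]]
electrode [ 0.5373 -0.1027  0.0614]
```

Request:
apply_moves([
  {"dp": [0.017,-0.033,-0.009],"yaw": 3},
  {"dp": [0.035,-0.067,-0.018],"yaw": 6},
  {"dp": [0.052,-0.1,-0.027],"yaw": 8.8},
  {"dp": [0.07,-0.134,-0.037],"yaw": 8.8},
  {"dp": [0.086,-0.168,-0.046],"yaw": 8.8},
  {"dp": [0.103,-0.201,-0.055],"yaw": 8.8},
  {"dp": [0.12,-0.235,-0.065],"yaw": 8.8},
  {"dp": [0.138,-0.268,-0.074],"yaw": 8.8},
  {"dp": [0.155,-0.302,-0.083],"yaw": 8.8},
  {"dp": [0.172,-0.335,-0.092],"yaw": 8.8},
  {"dp": [0.19,-0.369,-0.101],"yaw": 8.8},
  {"dp": [0.207,-0.4,-0.11],"yaw": 8.8},
  {"dp": [0.224,-0.435,-0.12],"yaw": 8.8},
  {"dp": [0.235,-0.455,-0.126],"yaw": 8.8},
  {"dp": [0.241,-0.466,-0.129],"yaw": 8.8},
  {"dp": [0.241,-0.466,-0.129],"yaw": 8.8},
  {"dp": [0.241,-0.466,-0.129],"yaw": 8.8},
  {"dp": [0.241,-0.466,-0.129],"yaw": 8.8},
], grip=1, squeeze=20)

```text
time_s: 1.6
tcp_pos: [0.4905, 0.1614, 0.1196]
eef_rot: [-180.0, 0.0, -12.9]
contact_force: [0.0, 0.4, -0.2]
gripper_width: 0.0003
gripper_force: 0.0
```

Request:
apply_moves([
  {"dp": [0,0,-0.015]},
  {"dp": [0,0,-0.03]},
  {"dp": [0,0,-0.04]},
  {"dp": [0,0,-0.046]},
  {"dp": [0,0,-0.05]},
  {"dp": [0,0,-0.05]},
  {"dp": [0,0,-0.05]},
])

```text
$.targets[0]: bad value
```

Request:
apply_moves([
  {"dp": [0,0,-0.001]},
  {"dp": [0,0,-0.002]},
  {"dp": [0,0,-0.002]},
])

```text
$.targets[0]: bad value
```

Request:
apply_moves([
  {"dp": [0,0,-0.001]},
  {"dp": [0,0,-0.0015]},
  {"dp": [0,0,-0.0015]},
])

```text
$.targets[0]: bad value
```

Every row needs a yaw value.

Request:
apply_moves([
  {"dp": [0,0,-0.015],"yaw": 0},
  {"dp": [0,0,-0.03],"yaw": 0},
  {"dp": [0,0,-0.04],"yaw": 0},
  {"dp": [0,0,-0.046],"yaw": 0},
  {"dp": [0,0,-0.05],"yaw": 0},
  {"dp": [0,0,-0.05],"yaw": 0},
  {"dp": [0,0,-0.05],"yaw": 0},
])

```text
time_s: 2.18
tcp_pos: [0.4908, 0.1615, 0.0698]
eef_rot: [-180.0, -0.0, -12.9]
contact_force: [-0.1, -0.9, 0.6]
gripper_width: 0.0001
gripper_force: 0.0
```

Request:
apply_moves([
  {"dp": [0,0,-0.001],"yaw": 0},
  {"dp": [0,0,-0.002],"yaw": 0},
  {"dp": [0,0,-0.002],"yaw": 0},
])

```text
time_s: 2.43
tcp_pos: [0.4908, 0.1612, 0.0678]
eef_rot: [-180.0, -0.0, -12.9]
contact_force: [-0.7, 0.3, -0.1]
gripper_width: 0.0003
gripper_force: 0.0
```

Request:
apply_moves([
  {"dp": [0,0,-0.001],"yaw": 0},
  {"dp": [0,0,-0.0015],"yaw": 0},
  {"dp": [0,0,-0.0015],"yaw": 0},
])

```text
time_s: 2.68
tcp_pos: [0.4907, 0.1611, 0.0663]
eef_rot: [-180.0, -0.0, -12.9]
contact_force: [-0.8, -0.6, 2.6]
gripper_width: 0.0006
gripper_force: 1.3
```

Request:
apply_moves([
  {"dp": [0,0,-0.0005],"yaw": 0},
  {"dp": [0,0,-0.001],"yaw": 0},
  {"dp": [0,0,-0.001],"yaw": 0},
])

```text
time_s: 2.93
tcp_pos: [0.4908, 0.1612, 0.0662]
eef_rot: [-180.0, -0.0, -12.9]
contact_force: [-3.4, -0.6, 14.5]
gripper_width: 0.0002
gripper_force: 7.0
```

Corner c is solid: about 12 N for 1 mm. On to a.

Request:
apply_moves([
  {"dp": [0,0,0.015],"yaw": 0},
  {"dp": [0,0,0.04],"yaw": 0},
  {"dp": [-0.008,-0.036,0.04],"yaw": 0},
  {"dp": [-0.016,-0.07,0.04],"yaw": 0},
  {"dp": [-0.024,-0.105,0.04],"yaw": 0},
  {"dp": [-0.032,-0.14,0.04],"yaw": 0},
  {"dp": [-0.036,-0.156,0.04],"yaw": 0},
  {"dp": [-0.036,-0.156,0.038],"yaw": 0},
  {"dp": [-0.036,-0.156,0.02],"yaw": 0},
  {"dp": [-0.036,-0.156,0.008],"yaw": 0},
  {"dp": [-0.036,-0.156,0.003],"yaw": 0},
  {"dp": [-0.036,-0.156,0.002],"yaw": 0},
  {"dp": [-0.036,-0.156,0.002],"yaw": 0},
])

```text
time_s: 4.02
tcp_pos: [0.4547, 0.0053, 0.067]
eef_rot: [180.0, 0.0, -12.9]
contact_force: [-0.5, 0.0, 0.4]
gripper_width: 0.0004
gripper_force: 0.0
```

Request:
apply_moves([
  {"dp": [0,0,-0.0005],"yaw": 0},
  {"dp": [0,0,-0.0015],"yaw": 0},
  {"dp": [0,0,-0.002],"yaw": 0},
  {"dp": [0,0,-0.002],"yaw": 0},
])

```text
time_s: 4.35
tcp_pos: [0.4552, 0.0055, 0.0655]
eef_rot: [-180.0, -0.1, -12.9]
contact_force: [-0.8, 0.3, 0.6]
gripper_width: 0.0002
gripper_force: 0.7
```

Request:
apply_moves([
  {"dp": [0,0,-0.0005],"yaw": 0},
  {"dp": [0,0,-0.001],"yaw": 0},
  {"dp": [0,0,-0.001],"yaw": 0},
])

```text
time_s: 4.6
tcp_pos: [0.455, 0.0054, 0.0643]
eef_rot: [-180.0, -0.0, -12.9]
contact_force: [0.8, 1.6, 1.5]
gripper_width: 0.0007
gripper_force: 1.0
```

Request:
apply_moves([
  {"dp": [0,0,-0.0003],"yaw": 0},
  {"dp": [0,0,-0.0005],"yaw": 0},
  {"dp": [0,0,-0.0005],"yaw": 0},
])

```text
time_s: 4.85
tcp_pos: [0.455, 0.0053, 0.0637]
eef_rot: [-180.0, -0.0, -12.9]
contact_force: [1.8, 2.6, 1.9]
gripper_width: 0.0006
gripper_force: 1.0
```

Corner a gives. I'll press it fully down.

Request:
apply_moves([
  {"dp": [0,0,-0.0005],"yaw": 0},
  {"dp": [0,0,-0.001],"yaw": 0},
  {"dp": [0,0,-0.0015],"yaw": 0},
  {"dp": [0,0,-0.0015],"yaw": 0},
])

```text
time_s: 5.18
tcp_pos: [0.4548, 0.0052, 0.062]
eef_rot: [-180.0, -0.0, -12.9]
contact_force: [0.6, 1.5, 2.1]
gripper_width: 0.0004
gripper_force: 1.1
```

Request:
apply_moves([
  {"dp": [0,0,-0.0005],"yaw": 0},
  {"dp": [0,0,-0.001],"yaw": 0},
  {"dp": [0,0,-0.001],"yaw": 0},
])

```text
time_s: 5.43
tcp_pos: [0.4549, 0.0052, 0.0616]
eef_rot: [-180.0, -0.0, -12.9]
contact_force: [-0.8, 1.4, 10.0]
gripper_width: 0.0007
gripper_force: 5.2
```

Request:
apply_moves([
  {"dp": [0,0,-0.0004],"yaw": 0},
  {"dp": [0,0,-0.0004],"yaw": 0},
])

```text
time_s: 5.6
tcp_pos: [0.4549, 0.0052, 0.0615]
eef_rot: [-180.0, -0.0, -12.9]
contact_force: [-3.3, 2.2, 14.2]
gripper_width: 0.0001
gripper_force: 7.5
```

Request:
apply_moves([
  {"dp": [0,0,0.004],"yaw": 0},
  {"dp": [0,0,0.01],"yaw": 0},
  {"dp": [0,0,0.035],"yaw": 0},
  {"dp": [0,0,0.05],"yaw": 0},
  {"dp": [-0.009,-0.04,0.05],"yaw": 0},
  {"dp": [-0.0185,-0.081,0.05],"yaw": 0},
  {"dp": [-0.0185,-0.081,0.05],"yaw": 0},
  {"dp": [-0.0185,-0.081,0.04],"yaw": 0},
  {"dp": [-0.0185,-0.081,0.033],"yaw": 0},
  {"dp": [-0.0185,-0.081,0.03],"yaw": 0},
  {"dp": [-0.0185,-0.081,0.03],"yaw": 0},
])

```text
time_s: 6.52
tcp_pos: [0.4351, -0.0759, 0.0897]
eef_rot: [179.9, 0.1, -12.9]
contact_force: [-0.7, 0.7, -1.1]
gripper_width: 0.0003
gripper_force: 0.0
```

Run:
```python
from plant import cams
import cv2
a=cams.capture("scene")["image"][180:355,100:390,::-1]; cv2.imwrite("pics/s1.png",cv2.resize(a,None,fx=2.7,fy=2.7,interpolation=cv2.INTER_CUBIC))
```

```text
(no output)
```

View pics/s1.png

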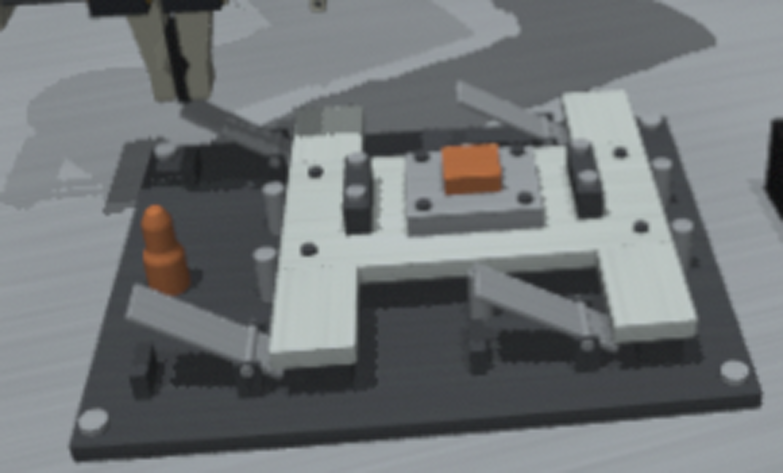

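The closed fingers (tip about (185,100)) stand right over tongue a's tip, and the plate looks level again. Pressing down.

Request:
apply_moves([
  {"dp": [0,0,-0.002],"yaw": 0},
  {"dp": [0,0,-0.005],"yaw": 0},
  {"dp": [0,0,-0.008],"yaw": 0},
  {"dp": [0,0,-0.01],"yaw": 0},
  {"dp": [0,0,-0.01],"yaw": 0},
])

```text
time_s: 6.98
tcp_pos: [0.4361, -0.0767, 0.0811]
eef_rot: [179.9, -0.0, -12.8]
contact_force: [-0.8, 0.6, 5.6]
gripper_width: 0.0005
gripper_force: 2.5
```

Request:
apply_moves([
  {"dp": [0,0,-0.003],"yaw": 0},
  {"dp": [0,0,-0.006],"yaw": 0},
  {"dp": [0,0,-0.009],"yaw": 0},
  {"dp": [0,0,-0.012],"yaw": 0},
  {"dp": [0,0,-0.015],"yaw": 0},
  {"dp": [0,0,-0.018],"yaw": 0},
  {"dp": [0,0,-0.02],"yaw": 0},
  {"dp": [0,0,-0.022],"yaw": 0},
  {"dp": [0,0,-0.022],"yaw": 0},
])

```text
time_s: 7.73
tcp_pos: [0.4361, -0.0761, 0.0587]
eef_rot: [180.0, 0.0, -12.9]
contact_force: [-0.0, -1.4, 3.5]
gripper_width: 0.0002
gripper_force: 1.2
```

Request:
apply_moves([
  {"dp": [0,0,-0.001],"yaw": 0},
  {"dp": [0,0,-0.002],"yaw": 0},
  {"dp": [0,0,-0.003],"yaw": 0},
  {"dp": [0,0,-0.004],"yaw": 0},
  {"dp": [0,0,-0.004],"yaw": 0},
])

```text
time_s: 8.15
tcp_pos: [0.4361, -0.0761, 0.0548]
eef_rot: [180.0, 0.0, -12.9]
contact_force: [-1.0, -3.1, 3.3]
gripper_width: 0.0003
gripper_force: 1.8
```

Request:
apply_moves([
  {"dp": [0,0,-0.0004],"yaw": 0},
  {"dp": [0,0,-0.0008],"yaw": 0},
  {"dp": [0,0,-0.0008],"yaw": 0},
])

```text
time_s: 8.4
tcp_pos: [0.4361, -0.076, 0.0541]
eef_rot: [180.0, 0.0, -12.9]
contact_force: [-1.9, -4.5, 5.5]
gripper_width: 0.0003
gripper_force: 2.7
```

Request:
apply_moves([
  {"dp": [0,0,-0.0004],"yaw": 0},
  {"dp": [0,0,-0.0008],"yaw": 0},
  {"dp": [0,0,-0.0008],"yaw": 0},
])

```text
time_s: 8.65
tcp_pos: [0.4361, -0.0761, 0.0536]
eef_rot: [180.0, -0.0, -12.9]
contact_force: [-2.7, -3.5, 10.5]
gripper_width: 0.0006
gripper_force: 5.7
```

Request:
apply_moves([
  {"dp": [0,0,-0.0003],"yaw": 0},
  {"dp": [0,0,-0.0005],"yaw": 0},
  {"dp": [0,0,-0.0005],"yaw": 0},
])

```text
time_s: 8.9
tcp_pos: [0.4362, -0.0761, 0.0535]
eef_rot: [180.0, -0.0, -12.9]
contact_force: [-3.8, -3.6, 17.9]
gripper_width: 0.0006
gripper_force: 8.5
```

It's on its stop (tip at 31.5 mm, 18 N and stiff). Lifting clear and checking.

Request:
apply_moves([
  {"dp": [0,0,0.002],"yaw": 0},
  {"dp": [0,0,0.01],"yaw": 0},
  {"dp": [0,0,0.04],"yaw": 0},
  {"dp": [0,0,0.08],"yaw": 0},
  {"dp": [0,0,0.12],"yaw": 0},
  {"dp": [0,0,0.16],"yaw": 0},
  {"dp": [0,-0.04,0.16],"yaw": 0},
  {"dp": [0,-0.08,0.16],"yaw": 0},
  {"dp": [0,-0.12,0.16],"yaw": 0},
  {"dp": [0,-0.15,0.16],"yaw": 0},
  {"dp": [0,-0.15,0.16],"yaw": 0},
  {"dp": [0,-0.15,0.16],"yaw": 0},
  {"dp": [0,-0.15,0.16],"yaw": 0},
])

```text
time_s: 9.98
tcp_pos: [0.436, -0.2257, 0.2126]
eef_rot: [-180.0, 0.0, -13.0]
contact_force: [-0.2, 0.1, -0.4]
gripper_width: 0.0007
gripper_force: 0.0
```

Run:
```python
from plant import cams
import cv2
a=cams.capture("scene")["image"][180:355,100:390,::-1]; cv2.imwrite("pics/s2.png",cv2.resize(a,None,fx=2.7,fy=2.7,interpolation=cv2.INTER_CUBIC))
```

```text
(no output)
```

View pics/s2.png

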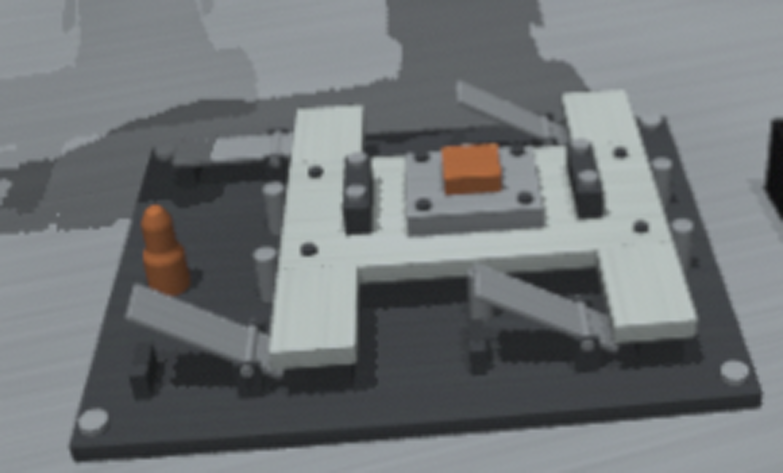

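Tongue a now lies flat (180–290,150). The other three still stand, and the plate and electrode (165,255) are where they were. Handing in.

```bash
python3 -c "
from plant import r
print(r.close_job())"
```

```text
the job is handed in; nothing more can be done
None
```

Corner c was solid and corner a gave, so I pressed shim a down flat onto its stop, left the other three shims standing, moved the arm clear and handed the job in; b and d were not tested.

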